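# Take the cover off the wheel's control box

### The arm

A 6-joint arm with a two-finger parallel gripper is mounted at the origin on a cart in front of the work surface, level with it; the furniture and walls round the work are solid. World frame = base frame: x ahead of the robot, y to its left, z up, the work surface at z = 0. Lengths are in m, angles in rad, forces in N, time in s.
With the tool pointing down it reaches from about 0.425 to 0.95 m from the base axis. Payload 3.5 kg.
Tool frame: the origin (TCP) lies midway between the tips of the shut fingers; the grasp point (between the pads) lies 19 mm behind it (env.tcp_to_grasp is the distance from the TCP to the grasp point, in m); y points along the fingers, z is the direction in which the jaws open and shut, and the axes are right-handed (so a half turn about y gives the same grasp; the last joint's range is limited). The gripper opens to 85 mm and grips with 20 to 120 N. Pads are 22 mm wide; open, the fingers measure 114 mm over their backs; the gripper's body (76 mm by 85 mm) begins 54 mm behind the grasp point. The pads swing forward as they close: fully open they stand 13 mm farther back than shut.
Start: joints at [1.067, 0.286, 1.577, -0, 1.279, -0.15], TCP at [0.234, 0.633, 0.231] pointing down, gripper open.
Joint ranges: [-2.77, 2.77], [-0.9, 2.22], [0.21, 2.48], [-1.53, 4.67], [0.24, 2.81], [-2.84, 2.84]. Speed limits (rad/s): [2.79, 2.79, 3.14, 3.14, 3.14, 3.14].

### API

Orientations are given as a unit quaternion [x, y, z, w].
In Python, from workcell import env gives the robot as it stands. The module is installed in compiled form; this text tells all that it offers.
- The arm moves only by the tool servo_tool, never from a script. Its argument "increments" is a list of rows, each a list of 7 numbers: the turn, a rotation vector about the tool's x, y, z in degrees, then the shift along the tool's x, y, z in m, then the opening, from -1 (shut) to 1 (fully open), so that 0 is half open. A call has 1 to 20 rows; each row shifts and turns the commanded pose from where the row before left it, along the tool's axes as they then stand; what a row does not reach is not made up. A row lasts 1/8 s, in which the tool goes at most 62.5 mm and 10.7 degrees, less where a joint would pass 70% of its speed; a pose out of reach is approached as far as the arm can. A call is refused whole if a number of a shift passes 0.0625 or a number of a turn 10.7, either way. A call with a gripper value outside its range is refused whole. The fingers move at their own pace and stop on an object; "newtons" is the grip in N (left out, the last holds). Time passes only in rows, so rows that do not move let the fingers close. It gives the time, the measured TCP pose, the force and the opening at its end, in the units of the state.
- env.sense(): the state, without advancing time (a new reading comes with each control period).
- env.get_image(name): name is "scene" or "top"; returns the picture (480x640x3 uint8, red, green, blue); there is no depth.
- env.camera_model(name): a dict with "K" (3x3 intrinsics, pixels), "k1" (the pictures are not rectified: a ray, as slopes to the right and down, at radius r is drawn at 1 + k1 r^2 times it, then the intrinsics apply), "extrinsics" (4x4, takes a point from camera to world coordinates). Camera axes: x right, y up, looking along -z (the intrinsics and any distortion apply to the point x, -y, -z); pixel columns grow to the right and rows downward; lengths in m; the calibration is good to about 2 mm. A picture is of the moment at which its call begins. camera_model takes no time and is no camera call.
- env.hand_in(): hands the job in, once; it reports no verdict.
The state is a dict: "t": time; "q": joint angles; "joint_vel": joint speeds; "joint_efforts": joint torques, N m; "eef_pos": TCP position; "eef_rot": TCP orientation; "wrist_force": force on the tool from outside, world axes, zero at the start; "wrist_torque": the same for the moment, N m; "grip_width": finger opening in m.
Only numpy, scipy, OpenCV 4.12 (cv2) and the standard library are available. Lean on these libraries where they do the work, as an engineer would, in place of code of your own. Each camera call takes 0.05 s, during which the arm holds its last target.

### The job

Open the wheel's control box for a look at its terminals: lift the yellow cover plate off its two pins and set it down (do not drop it) right way up in the middle of the cork mat, then let go. Leave the blue cover where it is on the other box.

Things in the scene. Friction and masses are not known exactly. Their poses are not given: they have to be found in the camera images.
- yellow_cover_grip (a point): Centre of the grey handle bar (60 mm along y, 16 mm wide along x, 14 mm high, on two small posts) of the loose yellow cover plate, about 0.15 kg. The point is 24 mm above the plate's underside, 19 mm above its upper face, 7 mm below the bar's top; z up. Plate 94 (x) x 124 (y) x 5 mm, with 11 mm holes at y = +50 and -50 mm. It starts flat on the control box.
- control_box: Fixed grey open-topped box under the yellow cover, 90 (x) x 120 (y) x 60 mm high; origin at the centre of its underside on the worktop, z up, dial and yellow lamp on its -x face. Two 7 mm brass pins at x = 0, y = +50 and -50 mm stand 11 mm above its rim, loosely through the plate's holes. It may stand left or right of the mat.
- mat_top (a point): Centre of the upper face of the fixed cork mat, 150 mm (x) by 180 mm (y), 4 mm thick, lying on the worktop; z up
- blue_cover_grip (a point): Centre of the grey handle bar of the blue cover plate, the same in shape and size as the yellow one, seated on a like box (blue lamp) on the other side of the mat; to be left alone

How it is judged:
On the way, in this order (a step that is already met when the one before it is completed fails the run):
1. the yellow cover is lifted clear of the pins: its handle at least 20 mm above its seated height over the box (z of yellow_cover_grip in the frame of control_box above 0.104 m), for 0.1 s.
2. the yellow cover is brought to less than 20 mm above the mat while still held, within 25 mm of its middle (horizontal distance between yellow_cover_grip and mat_top below 0.025 m and z of yellow_cover_grip in the frame of mat_top below 0.044 m and contact force between the fingers and yellow_cover above 0.5 N), for 0.1 s.
At the end, for the whole second after the job is handed in: The yellow cover lies flat (within about 6 degrees) and right way up on the cork mat, its centre within 25 mm of the middle of the mat at any heading, released and at rest (horizontal distance between yellow_cover_grip and mat_top below 0.025 m and z of yellow_cover_grip in the frame of mat_top below 0.03 m and angle between yellow_cover_grip's own z axis and vertical below 0.1 rad and linear speed of yellow_cover below 0.02 m/s and contact force between the fingers and yellow_cover below 0.1 N); the robot touches nothing.
It fails at once if the blue cover is moved by more than 15 mm (distance of blue_cover_grip from where it was at the start of the episode above 0.015 m).
It also fails if it takes over 37 s, if anything falls off the work surface, if the arm or the gripper's body presses on something with over 40 N, if the wrist force passes 120 N, or if a joint passes its speed limit or range.

## Working session

There is one attempt and no reset: what is moved stays moved. The work goes in short steps, Python scripts to look and compute and a tool call to move; the robot and the scene stay as the last step left them, time stands still between calls to the robot, and variables do not carry over. Pictures are saved under pics/ and viewed, and the job is handed in when it is done.

Besides the shell and the picture viewer there is one more tool, called after ">>>" as name(argument=value, ...) on one line, values as JSON. servo_tool: Moves the arm, as the interface text tells. Its arguments: {"type":"object","properties":{"increments":{"type":"array"},"newtons":{"type":"number"}},"required":["increments"]}

```bash
mkdir -p pics; python3 - <<'E'
from workcell import env
import cv2
for n in("scene","top"):
    cv2.imwrite(f"pics/{n}0.png",cv2.cvtColor(env.get_image(n),cv2.COLOR_RGB2BGR))
    m=env.camera_model(n);print(n,m["K"],m["k1"],m["extrinsics"])
print(env.sense(),env.tcp_to_grasp)
E
```

```text
scene [[505.32492574   0.         319.29735316]
 [  0.         505.32492574 244.35641641]
 [  0.           0.           1.        ]] -0.12271057024117436 [[ 0.48197383  0.64285321 -0.59534946 -0.0101201 ]
 [-0.87618421  0.35240626 -0.32880245 -0.3241128 ]
 [-0.00156683  0.68010997  0.73310843  0.79380615]
 [ 0.          0.          0.          1.        ]]
top [[524.22218255   0.         320.8091428 ]
 [  0.         524.22218255 238.94498413]
 [  0.           0.           1.        ]] 0.017058490923460953 [[ 0.14592595  0.96841866 -0.20216557  0.35860799]
 [-0.98929301  0.14330589 -0.02761807 -0.0113836 ]
 [ 0.00222566  0.20403118  0.97896186  1.13317281]
 [ 0.          0.          0.          1.        ]]
{'t': 0.1, 'q': array([ 1.06703957e+00,  2.87124595e-01,  1.57805730e+00,  1.05748943e-05,
        1.27858891e+00, -1.49998047e-01]), 'joint_vel': array([-0.00072491, -0.00198526, -0.00221715, -0.00240652,  0.00061677,
       -0.00098808]), 'joint_efforts': array([ 1.39588472e-03, -4.07304275e+01, -2.93696380e+01, -8.39597533e-05,
        3.49197944e-03,  5.64717723e-06]), 'eef_pos': array([0.23351246, 0.63268062, 0.23003936]), 'eef_rot': array([ 0.69680177, -0.12467308,  0.12417177, -0.69534544]), 'wrist_force': array([0.78050102, 0.11598045, 0.44895374]), 'wrist_torque': array([-0.00646332, -0.00185167, -0.02094771]), 'grip_width': 0.08542027613225366} 0.0187
```

View pics/scene0.png

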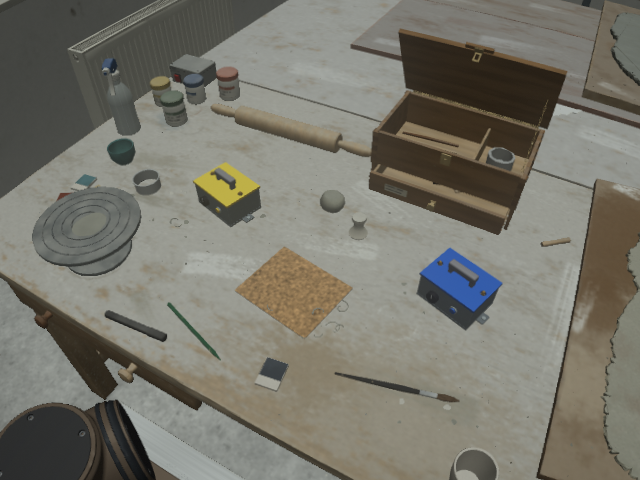

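View pics/top0.png

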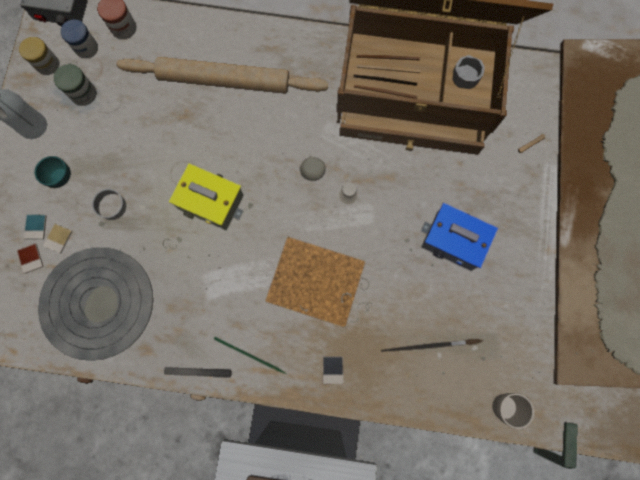

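Both views show the yellow cover (top view near 205,193; scene view near 228,190), the mat (top 316,281; scene 294,290) and the blue cover (top 460,236; scene 460,285). The arm is out of view. Next I'll measure.

```bash
cat > h.py <<'E'
import numpy as np,cv2
from workcell import env
def ray(n,uv):
    m=env.camera_model(n);K=np.array(m["K"]);E=np.array(m["extrinsics"])
    d=np.array([(uv[0]-K[0,2])/K[0,0],(uv[1]-K[1,2])/K[1,1]]);p=d.copy()
    for _ in range(20): p=d/(1+m["k1"]*(p@p))
    v=E[:3,:3]@np.array([p[0],-p[1],-1]);return E[:3,3],v/np.linalg.norm(v)
def plane(n,uv,z):
    o,v=ray(n,uv);return o+v*(z-o[2])/v[2]
def tri(a,b):
    o1,v1=ray("scene",a);o2,v2=ray("top",b)
    s=np.linalg.lstsq(np.c_[v1,-v2],o2-o1,rcond=None)[0]
    p,q=o1+s[0]*v1,o2+s[1]*v2;return (p+q)/2,np.linalg.norm(p-q)
def big(m):
    c,_=cv2.findContours(m,cv2.RETR_EXTERNAL,cv2.CHAIN_APPROX_NONE);return max(c,key=cv2.contourArea)
def quad(c):
    h=cv2.convexHull(c)
    return cv2.approxPolyN(h,4,ensure_convex=True).reshape(-1,2).astype(float)
RNG={"y":((24,150,110),(34,255,255)),"b":((108,150,90),(125,255,255)),"mat":((8,110,60),(20,255,255))}
E
python3 - <<'E'
from h import *
I={n:cv2.imread(f"pics/{n}0.png") for n in("scene","top")}
for k,(lo,hi) in RNG.items():
  for n,im in I.items():
    hsv=cv2.cvtColor(im,cv2.COLOR_BGR2HSV);m=cv2.inRange(hsv,lo,hi)
    if k=="mat":
        w=np.zeros_like(m)
        if n=="top": w[225:335,255:375]=255
        else: w[235:345,225:365]=255
        m=cv2.morphologyEx(m&w,cv2.MORPH_CLOSE,np.ones((5,5)))
    c=big(m);q=quad(c);print(k,n,cv2.contourArea(c),q.tolist())
    # handle = non-colour hole
    if k!="mat":
        f=np.zeros_like(m);cv2.drawContours(f,[c],-1,255,-1)
        hm=cv2.morphologyEx(f&~m,cv2.MORPH_OPEN,np.ones((3,3)))
        hc=big(hm);print("  handle",cv2.minAreaRect(hc))
a=cv2.resize(I["scene"][155:235,180:280],None,fx=6,fy=6,interpolation=cv2.INTER_CUBIC)
b=cv2.resize(I["top"][155:235,160:250],None,fx=6,fy=6,interpolation=cv2.INTER_CUBIC)
cv2.imwrite("pics/z1.png",a);cv2.imwrite("pics/z2.png",b)
E
```

```text
y scene 1090.5 [[259.0, 186.0], [226.0, 206.0], [193.0, 181.0], [225.0, 163.0]]
  handle ((239.5, 193.5), (3.0, 3.0), 90.0)
y top 2400.0 [[241.0, 185.0], [221.0, 225.0], [168.0, 202.0], [189.0, 164.0]]
  handle ((202.67213439941406, 190.60655212402344), (30.34771156311035, 8.474454879760742), 23.629377365112305)
b scene 2437.0 [[502.0, 283.0], [473.0, 312.0], [419.0, 273.0], [450.0, 247.0]]
  handle ((462.2281799316406, 272.459716796875), (33.670433044433594, 14.418481826782227), 34.99202346801758)
b top 2514.5 [[497.0, 228.0], [479.0, 268.0], [424.0, 242.0], [443.0, 203.0]]
  handle ((463.9630432128906, 232.57763671875), (30.009363174438477, 9.157586097717285), 25.463346481323242)
mat scene 8.5 [[298.0, 309.0], [297.0, 315.0], [294.0, 310.0], [296.0, 308.0]]
mat top 5366.5 [[364.0, 261.0], [344.0, 327.0], [266.0, 301.0], [287.0, 237.0]]
```

View pics/z1.png

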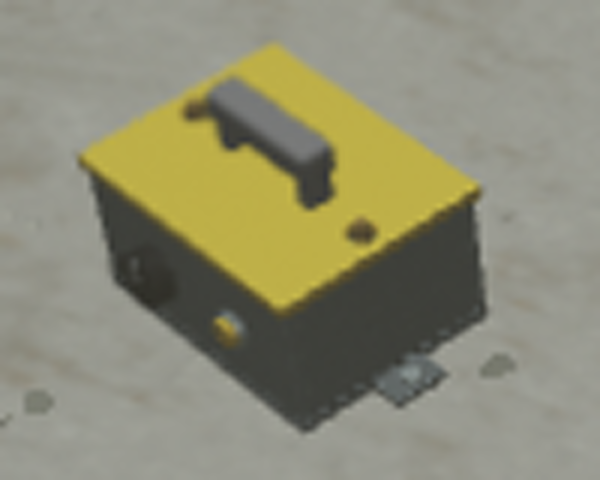

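View pics/z2.png

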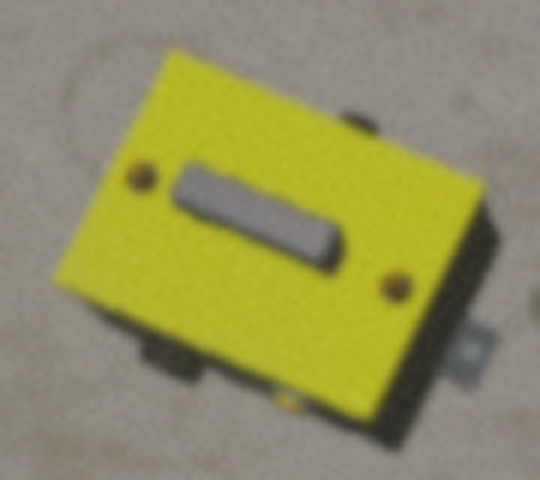

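```bash
cat >> h.py <<'E'
W={"y":{"scene":(180,155,280,235),"top":(160,155,250,235)},"mat":{"scene":(225,235,365,345),"top":(255,225,375,335)},
"b":{"scene":(410,235,510,330),"top":(415,195,505,275)}}
R2={"y":((22,110,90),(36,255,255)),"b":((105,120,80),(128,255,255)),"mat":((5,75,50),(25,255,255))}
def meas(I,k,n,S=6,tag=None,win=None):
    x0,y0,x1,y1=win or W[k][n]
    z=cv2.resize(I[n][y0:y1,x0:x1],None,fx=S,fy=S,interpolation=cv2.INTER_CUBIC)
    m=cv2.inRange(cv2.cvtColor(z,cv2.COLOR_BGR2HSV),*R2[k])
    if k=="mat": m=cv2.morphologyEx(m,cv2.MORPH_CLOSE,np.ones((31,31)));m=cv2.morphologyEx(m,cv2.MORPH_OPEN,np.ones((31,31)))
    c=big(m);q=quad(c);h=None
    if k!="mat":
        f=np.zeros_like(m);cv2.fillConvexPoly(f,q.astype(np.int32),255)
        f=cv2.erode(f,np.ones((9,9)));hm=cv2.morphologyEx(f&~m,cv2.MORPH_OPEN,np.ones((13,13)))
        h=cv2.minAreaRect(big(hm));cv2.drawContours(z,[cv2.boxPoints(h).astype(int)],-1,(0,0,255),1)
    cv2.polylines(z,[q.astype(np.int32)],True,(255,0,255),1)
    if tag: cv2.imwrite(f"pics/{tag}_{k}_{n}.png",z)
    g=lambda p:(np.array(p)+.5)/S-.5+[x0,y0]
    return g(q),(g(h[0]) if h else None)
def order(P): # sort corner points by world
    return P
def corners(I,k,tag=None,zguess=0.065):
    qs,hs=meas(I,k,"scene",tag=tag);qt,ht=meas(I,k,"top",tag=tag)
    out=[]
    for a in qs:
        pa=plane("scene",a,zguess)
        b=min(qt,key=lambda b:np.linalg.norm(plane("top",b,zguess)-pa))
        out.append(tri(a,b))
    return qs,qt,hs,ht,out
E
python3 - <<'E'
from h import *
np.set_printoptions(precision=4,suppress=True)
I={n:cv2.imread(f"pics/{n}0.png") for n in("scene","top")}
for k,z in(("y",.065),("mat",.004),("b",.065)):
    qs,qt,hs,ht,o=corners(I,k,"m",z)
    print(k,"handle px",hs,ht)
    for p,e in o: print(p,e)
    C=np.mean([p for p,e in o],0);print(" centre",C)
    P=np.array([p for p,e in o])
    for i in range(4):
        d=P[(i+1)%4]-P[i];print("  edge",np.linalg.norm(d),np.degrees(np.arctan2(d[1],d[0])))
    if hs is not None: print(" handle tri",tri(hs,ht))
    print(' at z: ',np.mean([plane("scene",a,z) for a in qs],0),np.mean([plane("top",a,z) for a in qt],0))
E
cd pics; python3 -c "
import cv2,numpy as np
a=cv2.imread('m_y_scene.png');b=cv2.imread('m_y_top.png');c=cv2.imread('m_mat_scene.png');d=cv2.imread('m_mat_top.png')
r=lambda x:cv2.resize(x,(400,300))
cv2.imwrite('mm.png',np.vstack([np.hstack([r(a),r(b)]),np.hstack([r(c),r(d)])]))"
```

```text
y handle px [224.9052 177.8459] [202.6954 190.6552]
[0.6717 0.2011 0.0657] 0.0015356111607032165
[0.5773 0.2267 0.0676] 0.0038520986511449548
[0.6105 0.3482 0.0684] 0.002993058415502921
[0.703  0.3219 0.0679] 0.0030985957074240755
 centre [0.6406 0.2745 0.0674]
  edge 0.09777982495449856 164.84769988734757
  edge 0.12601133801975148 74.7227989976263
  edge 0.09613025047204075 -15.869763825734502
  edge 0.12483179344357737 -104.52565203686844
 handle tri (array([0.6426, 0.2758, 0.0816]), np.float64(0.0032383776110426967))
 at z:  [0.6437 0.2754 0.065 ] [0.6403 0.2763 0.065 ]
mat handle px None None
[ 0.5581 -0.083   0.0067] 0.0023462199826094453
[ 0.4086 -0.0593  0.0095] 0.0028684935254543295
[0.4404 0.1187 0.0067] 0.002740317725638568
[0.5881 0.094  0.0066] 0.0020390458689733566
 centre [0.4988 0.0176 0.0074]
  edge 0.151358396782706 171.00998331549587
  edge 0.18082714134220143 79.85056048976107
  edge 0.1497441895536375 -9.49288634155211
  edge 0.17946610677399252 -99.64904255931516
 at z:  [0.5017 0.018  0.004 ] [0.4984 0.0186 0.004 ]
b handle px [462.0688 272.3898] [463.9155 232.6366]
[ 0.6573 -0.3435  0.0667] 0.002407527623480658
[ 0.5655 -0.3138  0.0672] 0.002060444347833024
[ 0.6043 -0.1954  0.0678] 0.0037164531179073755
[ 0.6963 -0.2242  0.0663] 0.004176898474481065
 centre [ 0.6309 -0.2692  0.067 ]
  edge 0.09647139024192092 162.06307797628926
  edge 0.12463188088675467 71.85935201910246
  edge 0.09641224503959687 -17.390786925152447
  edge 0.12555003806270493 -108.10581749298531
 handle tri (array([ 0.6314, -0.2699,  0.0835]), np.float64(3.102615913004967e-05))
 at z:  [ 0.6337 -0.2703  0.065 ] [ 0.6306 -0.2683  0.065 ]
```

View pics/mm.png

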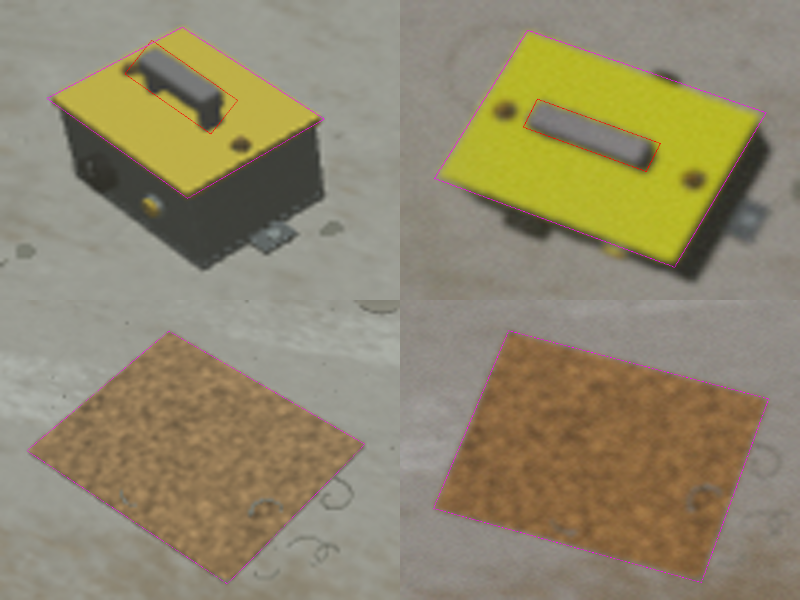

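The outlines fit well in both views. The plate is centred at about (0.641, 0.275) with its long axis at 74.6°. Triangulated height is 67 mm, against 65 mm from the text. The mat centre is at (0.499, 0.018). Now I'll work out the tool-axis numbers.

```bash
cat > mv.py <<'E'
from h import *
from scipy.spatial.transform import Rotation as R
np.set_printoptions(precision=4,suppress=True)
import sys
def plan(tgt,jaw_deg):
    s=env.sense();r=R.from_quat(s["eef_rot"]);M=r.as_matrix();print("t",s["t"],"pos",s["eef_pos"],"\n",M, "F",s["wrist_force"],s["grip_width"])
    z=M[:,2];a=np.degrees(np.arctan2(z[1],z[0]));d=(jaw_deg-a+90)%180-90
    print("jaw at",a,"turn about world z",d,"q6",s["q"])
    # full correcting rotation in tool axes (tool y = down)
    ja=np.radians(a+d);Z=np.array([np.cos(ja),np.sin(ja),0]);Y=np.array([0,0,-1.]);D=np.c_[np.cross(Y,Z),Y,Z]
    print("rotvec tool deg",np.degrees(R.from_matrix(M.T@D).as_rotvec()))
    dp=np.array(tgt)-s["eef_pos"];print("shift, present axes",M.T@dp,"after turn",D.T@dp)
E
python3 -c "
from mv import *
plan([.641,.275,.2],-15.4)"
```

```text
t 0.1 pos [0.2335 0.6327 0.23  ] 
 [[ 0.9381 -0.0011  0.3464]
 [-0.3464 -0.0019  0.9381]
 [-0.0003 -1.     -0.0022]] F [0.7805 0.116  0.449 ] 0.08542027613225366
jaw at 69.73096447581075 turn about world z -85.13096447581076 q6 [ 1.067   0.2871  1.5781  0.      1.2786 -0.15  ]
rotvec tool deg [ 0.114  85.1309  0.0761]
shift, present axes [ 0.5062  0.0303 -0.1943] after turn [0.2366 0.03   0.4878]
```

>>> servo_tool(increments=[[0,0,0,0.036,0,-0.014,1],[0,0,0,0.036,0,-0.014,1],[0,0,0,0.036,0,-0.014,1],[0,0,0,0.036,0,-0.014,1],[0,0,0,0.036,0,-0.014,1],[0,0,0,0.036,0,-0.014,1],[0,0,0,0.036,0,-0.014,1],[0,0,0,0.036,0,-0.014,1],[0,0,0,0.036,0,-0.014,1],[0,0,0,0.036,0,-0.014,1],[0,0,0,0.036,0,-0.014,1],[0,0,0,0.036,0,-0.014,1],[0,0,0,0.036,0,-0.014,1],[0,0,0,0.036,0,-0.012,1],[0,0,0,0,0,0,1]])

```text
t: 1.98
eef_pos: [0.6408, 0.2743, 0.2302]
eef_rot: [0.696, -0.126, 0.125, -0.696]
wrist_force: [0.1, 0.9, -0.4]
grip_width: 0.0854
```

>>> servo_tool(increments=[[0,8.5,0,0,0.003,0,1],[0,8.5,0,0,0.003,0,1],[0,8.5,0,0,0.003,0,1],[0,8.5,0,0,0.003,0,1],[0,8.5,0,0,0.003,0,1],[0,8.5,0,0,0.003,0,1],[0,8.5,0,0,0.003,0,1],[0,8.5,0,0,0.003,0,1],[0,8.5,0,0,0.003,0,1],[0,8.5,0,0,0.003,0,1],[0,0,0,0,0,0,1],[0,0,0,0,0,0,1]])

```text
t: 3.48
eef_pos: [0.6389, 0.2771, 0.2012]
eef_rot: [-0.43, 0.562, -0.561, 0.43]
wrist_force: [-0.0, 0.4, -0.1]
grip_width: 0.0852
```

```bash
python3 -c "
from mv import *
plan([.641,.275,.068],-15.4)
for n in('scene','top'): cv2.imwrite(f'pics/{n}1.png',cv2.cvtColor(env.get_image(n),cv2.COLOR_RGB2BGR))
a=cv2.imread('pics/scene1.png')[60:280,120:360];b=cv2.imread('pics/top1.png')[90:310,80:320]
cv2.imwrite('pics/c1.png',cv2.resize(np.hstack([a,b]),None,fx=1.66,fy=1.66))"
```

```text
t 3.475 pos [0.6389 0.2771 0.2012] 
 [[-0.2607 -0.0004  0.9654]
 [-0.9654  0.     -0.2607]
 [ 0.0001 -1.     -0.0004]] F [-0.0179  0.3502 -0.0766] 0.08523822456854305
jaw at -15.1139840296076 turn about world z -0.28601597039239834 q6 [0.2637 0.3556 1.5453 0.0001 1.2411 0.5275]
rotvec tool deg [0.0225 0.286  0.0043]
shift, present axes [0.0014 0.1332 0.0026] after turn [0.0014 0.1332 0.0026]
```

View pics/c1.png

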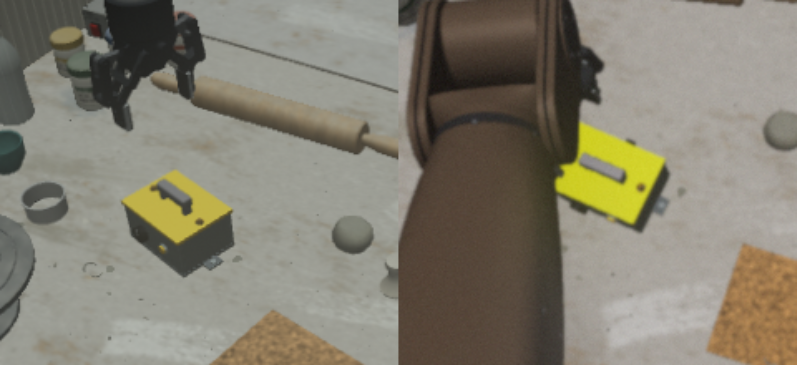

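The picture shows the open gripper over the yellow cover. The fingertips are at about (195,137) and (233,117) in the scene view. I'll check that against the reported TCP.

```bash
python3 -c "
from h import *
print(plane('scene',((125/1.66+120+187/1.66+120)/2,(128/1.66+60+95/1.66+60)/2),.214))"
```

```text
[0.64199602 0.27927868 0.214     ]
```

>>> servo_tool(increments=[[0,0.3,0,0.0014,0.02,0.0026,1],[0,0,0,0,0.02,0,1],[0,0,0,0,0.02,0,1],[0,0,0,0,0.02,0,1],[0,0,0,0,0.01,0,1],[0,0,0,0,0,0,1],[0,0,0,0,0,0,1]])

```text
t: 4.45
eef_pos: [0.6422, 0.2748, 0.1124]
eef_rot: [0.427, -0.563, 0.563, -0.428]
wrist_force: [0.1, -0.5, 0.5]
grip_width: 0.0856
```

```bash
python3 -c "
from mv import *
plan([.641,.275,.068],-15.4)
for n in('scene','top'): cv2.imwrite(f'pics/{n}2.png',cv2.cvtColor(env.get_image(n),cv2.COLOR_RGB2BGR))
a=cv2.imread('pics/scene2.png')[100:260,140:320];b=cv2.imread('pics/top2.png')[120:280,120:300]
cv2.imwrite('pics/c2.png',cv2.resize(np.hstack([a,b]),None,fx=2.2,fy=2.2))"
```

```text
t 4.45 pos [0.6422 0.2748 0.1124] 
 [[-0.2684  0.0018  0.9633]
 [-0.9633  0.0005 -0.2684]
 [-0.0009 -1.      0.0016]] F [ 0.1264 -0.5244  0.4712] 0.08559528937623699
jaw at -15.569844125304595 turn about world z 0.1698441253045928 q6 [0.2593 0.4439 1.599  0.     1.0968 0.531 ]
rotvec tool deg [-0.0907 -0.1698 -0.0532]
shift, present axes [ 0.0001  0.0444 -0.0013] after turn [ 0.0001  0.0444 -0.0013]
```

View pics/c2.png

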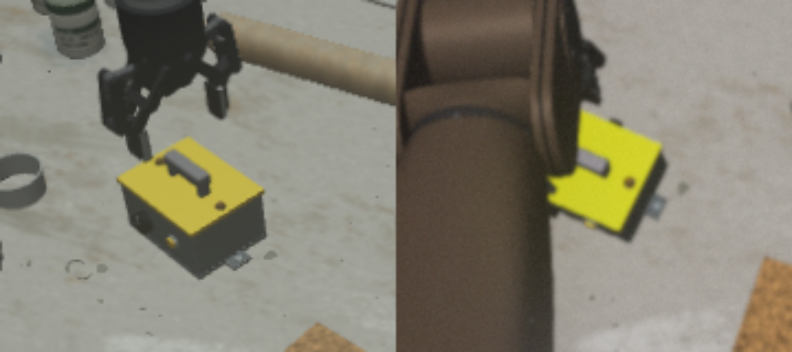

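The fingers stand either side of the bar. I'll go down and grip.

>>> servo_tool(increments=[[0,0,0,0,0.012,-0.001,1],[0,0,0,0,0.012,0,1],[0,0,0,0,0.012,0,1],[0,0,0,0,0.008,0,1],[0,0,0,0,0,0,1],[0,0,0,0,0,0,1]], newtons=40)

```text
t: 5.3
eef_pos: [0.6409, 0.2749, 0.0677]
eef_rot: [0.427, -0.563, 0.563, -0.428]
wrist_force: [-0.4, 0.4, 0.3]
grip_width: 0.0853
```

>>> servo_tool(increments=[[0,0,0,0,0,0,0],[0,0,0,0,0,0,-0.4],[0,0,0,0,0,0,-1],[0,0,0,0,0,0,-1],[0,0,0,0,0,0,-1],[0,0,0,0,0,0,-1],[0,0,0,0,0,0,-1],[0,0,0,0,0,0,-1]], newtons=40)

```text
t: 6.3
eef_pos: [0.6408, 0.2749, 0.0676]
eef_rot: [0.427, -0.563, 0.563, -0.428]
wrist_force: [0.0, 1.0, 2.2]
grip_width: 0.0149
```

Gripped at 15 mm opening, which fits the 16 mm bar. Lifting straight up.

>>> servo_tool(increments=[[0,0,0,0,-0.006,0,-1],[0,0,0,0,-0.008,0,-1],[0,0,0,0,-0.01,0,-1],[0,0,0,0,-0.012,0,-1],[0,0,0,0,-0.012,0,-1],[0,0,0,0,-0.012,0,-1],[0,0,0,0,0,0,-1],[0,0,0,0,0,0,-1]])

```text
t: 7.3
eef_pos: [0.6403, 0.2747, 0.127]
eef_rot: [-0.428, 0.563, -0.563, 0.427]
wrist_force: [-0.6, 0.3, -1.3]
grip_width: 0.0153
```

```bash
python3 -c "
from mv import *
plan([.499,.018,.12],-15.4)
for n in('scene','top'): cv2.imwrite(f'pics/{n}3.png',cv2.cvtColor(env.get_image(n),cv2.COLOR_RGB2BGR))
a=cv2.imread('pics/scene3.png')[100:260,140:320];b=cv2.imread('pics/top3.png')[120:280,120:300]
cv2.imwrite('pics/c3.png',cv2.resize(np.hstack([a,b]),None,fx=2.2,fy=2.2))"
```

```text
t 7.3 pos [0.6403 0.2747 0.127 ] 
 [[-0.2684 -0.0006  0.9633]
 [-0.9633 -0.0002 -0.2684]
 [ 0.0003 -1.     -0.0005]] F [-0.6377  0.2952 -1.3224] 0.015251612382918398
jaw at -15.571790450222393 turn about world z 0.1717904502223888 q6 [0.26   0.4257 1.5948 0.     1.1217 0.5318]
rotvec tool deg [ 0.0315 -0.1718  0.0181]
shift, present axes [ 0.2852  0.0072 -0.0672] after turn [ 0.285   0.007  -0.0681]
```

View pics/c3.png

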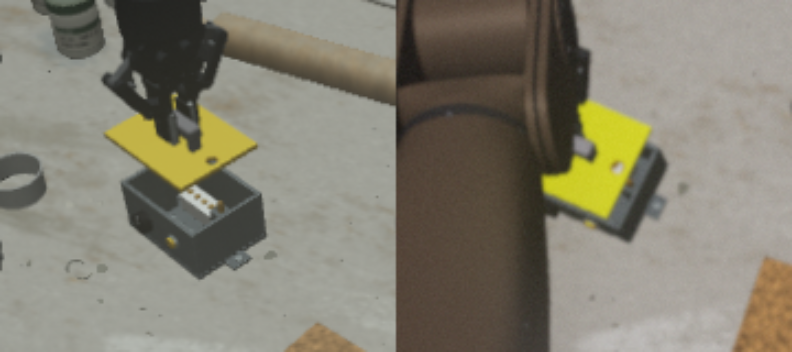

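The plate is held level and clear of the pins, with the box terminals now visible. Moving over the mat.

>>> servo_tool(increments=[[0,0,0,0.012,0,-0.003,-1],[0,0,0,0.02,0,-0.0047,-1],[0,0,0,0.025,0,-0.006,-1],[0,0,0,0.025,0,-0.006,-1],[0,0,0,0.025,0,-0.006,-1],[0,0,0,0.025,0,-0.006,-1],[0,0,0,0.025,0,-0.006,-1],[0,0,0,0.025,0,-0.006,-1],[0,0,0,0.025,0,-0.006,-1],[0,0,0,0.025,0,-0.006,-1],[0,0,0,0.025,0,-0.006,-1],[0,0,0,0.018,0,-0.0035,-1],[0,0,0,0.01,0,-0.002,-1],[0,0,0,0,0,0,-1],[0,0,0,0,0,0,-1]])

```text
t: 9.28
eef_pos: [0.4996, 0.0186, 0.1274]
eef_rot: [0.428, -0.563, 0.563, -0.428]
wrist_force: [1.4, -0.4, -1.4]
grip_width: 0.0151
```

```bash
python3 -c "
from mv import *
plan([.499,.018,.013],-15.4)
for n in('scene','top'): cv2.imwrite(f'pics/{n}4.png',cv2.cvtColor(env.get_image(n),cv2.COLOR_RGB2BGR))
a=cv2.imread('pics/scene4.png')[200:360,210:390];b=cv2.imread('pics/top4.png')[200:360,240:420]
cv2.imwrite('pics/c4.png',cv2.resize(np.hstack([a,b]),None,fx=2.2,fy=2.2))"
```

```text
t 9.275 pos [0.4996 0.0186 0.1274] 
 [[-0.2681  0.0004  0.9634]
 [-0.9634  0.0002 -0.2681]
 [-0.0003 -1.      0.0003]] F [ 1.3759 -0.3958 -1.43  ] 0.015068340105845209
jaw at -15.552787069974746 turn about world z 0.15278706997474956 q6 [-0.166   0.0127  2.0867  0.0003  1.0418  0.1053]
rotvec tool deg [-0.017  -0.1528 -0.015 ]
shift, present axes [ 0.0008  0.1144 -0.0005] after turn [ 0.0008  0.1144 -0.0004]
```

View pics/c4.png

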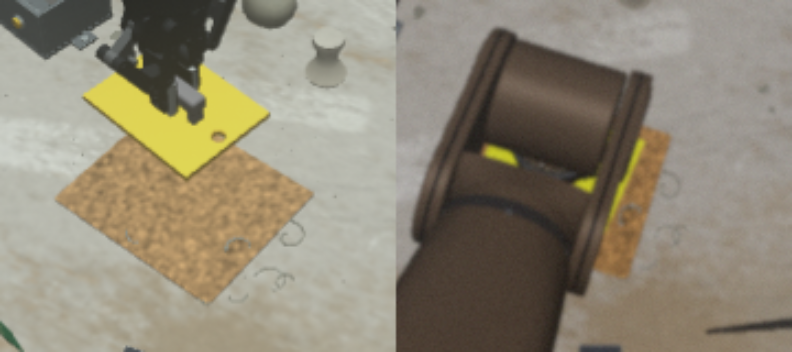

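The plate is over the mat. I'll go down to about 4 mm above it, hold there, then feel for contact.

>>> servo_tool(increments=[[0,0,0,0,0.012,0,-1],[0,0,0,0,0.015,0,-1],[0,0,0,0,0.015,0,-1],[0,0,0,0,0.015,0,-1],[0,0,0,0,0.015,0,-1],[0,0,0,0,0.015,0,-1],[0,0,0,0,0.012,0,-1],[0,0,0,0,0.008,0,-1],[0,0,0,0,0.004,0,-1],[0,0,0,0,0,0,-1],[0,0,0,0,0,0,-1],[0,0,0,0,0,0,-1]])

```text
t: 10.88
eef_pos: [0.4997, 0.0183, 0.0168]
eef_rot: [0.427, -0.563, 0.563, -0.428]
wrist_force: [-0.1, -0.6, -1.4]
grip_width: 0.0155
```

```bash
python3 -c "
from mv import *
plan([.499,.018,.0117],-15.4)
for n in('scene','top'): cv2.imwrite(f'pics/{n}5.png',cv2.cvtColor(env.get_image(n),cv2.COLOR_RGB2BGR))
a=cv2.imread('pics/scene5.png')[200:360,210:390]
cv2.imwrite('pics/c5.png',cv2.resize(a,None,fx=4,fy=3.7))"
```

```text
t 10.875 pos [0.4997 0.0183 0.0168] 
 [[-0.2684  0.001   0.9633]
 [-0.9633 -0.0002 -0.2684]
 [-0.0001 -1.      0.001 ]] F [-0.0513 -0.6085 -1.4445] 0.015480355811206084
jaw at -15.569763512494434 turn about world z 0.169763512494427 q6 [-0.1667  0.1995  2.129  -0.      0.8121  0.1051]
rotvec tool deg [-0.0574 -0.1698 -0.0053]
shift, present axes [ 0.0004  0.0051 -0.0006] after turn [ 0.0004  0.0051 -0.0006]
```

View pics/c5.png

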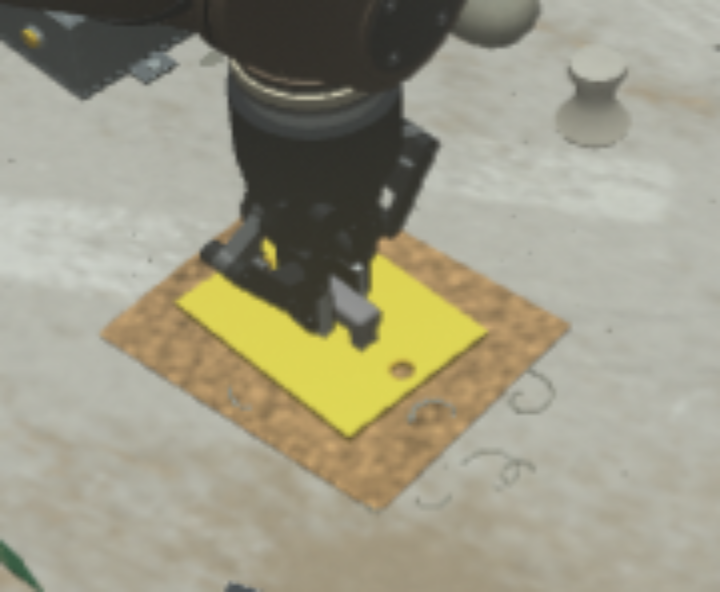

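The plate is centred and level, just above the mat. Lowering in small steps.

>>> servo_tool(increments=[[0,0,0,0,0.0015,0,-1],[0,0,0,0,0.001,0,-1],[0,0,0,0,0.001,0,-1],[0,0,0,0,0,0,-1],[0,0,0,0,0,0,-1]])

```text
t: 11.6
eef_pos: [0.4994, 0.0183, 0.0128]
eef_rot: [-0.428, 0.563, -0.563, 0.428]
wrist_force: [0.7, -1.1, -1.1]
grip_width: 0.0151
```

>>> servo_tool(increments=[[0,0,0,0,0.0008,0,-1],[0,0,0,0,0.0007,0,-1],[0,0,0,0,0,0,-1],[0,0,0,0,0,0,-1]])

```text
t: 12.1
eef_pos: [0.4994, 0.0183, 0.0116]
eef_rot: [-0.428, 0.563, -0.563, 0.428]
wrist_force: [-1.1, 0.0, 2.4]
grip_width: 0.015
```

The force changed from -1.4 N to +2.4 N, so the plate is touching the mat. Releasing gently.

>>> servo_tool(increments=[[0,0,0,0,0,0,-0.5],[0,0,0,0,0,0,-0.4],[0,0,0,0,0,0,-0.2],[0,0,0,0,0,0,0.2],[0,0,0,0,0,0,0.6],[0,0,0,0,0,0,0.6],[0,0,0,0,0,0,0.6]])

```text
t: 12.98
eef_pos: [0.4993, 0.0183, 0.0113]
eef_rot: [-0.428, 0.563, -0.563, 0.428]
wrist_force: [0.4, 0.6, 0.1]
grip_width: 0.0683
```

>>> servo_tool(increments=[[0,0,0,0,-0.01,0,0.6],[0,0,0,0,-0.015,0,0.6],[0,0,0,0,-0.025,0,0.6],[0,0,0,0,-0.03,0,0.6],[0,0,0,0,-0.04,0,0.6],[0,0,0,0,-0.04,0,0.6],[0,0,0,0,-0.03,0,0.6],[0,0,0,0,0,0,0.6],[0,0,0,0,0,0,0.6]])

```text
t: 14.1
eef_pos: [0.4988, 0.0184, 0.2009]
eef_rot: [-0.428, 0.563, -0.563, 0.427]
wrist_force: [0.6, 0.3, 0.9]
grip_width: 0.0684
```

```bash
python3 -c "
from mv import *
plan([.499,.018,.0117],-15.4)
I={}
for n in('scene','top'): cv2.imwrite(f'pics/{n}6.png',cv2.cvtColor(env.get_image(n),cv2.COLOR_RGB2BGR));I[n]=cv2.imread(f'pics/{n}6.png')
q,h=meas(I,'y','scene',tag='f',win=(225,225,365,345))
P=[plane('scene',a,.009) for a in q];print(np.array(P),np.mean(P,0))
q,h=meas(I,'mat','scene',tag='f');print('mat',np.mean([plane('scene',a,.004) for a in q],0))
q,h=meas(I,'b','scene',tag='f');print('blue',np.mean([plane('scene',a,.065) for a in q],0))
cv2.imwrite('pics/c6.png',cv2.resize(np.hstack([I['scene'],I['top']]),(800,300)))"
```

```text
t 14.1 pos [0.4988 0.0184 0.2009] 
 [[-0.2684 -0.0007  0.9633]
 [-0.9633  0.0001 -0.2684]
 [ 0.0001 -1.     -0.0007]] F [0.6354 0.3167 0.8573] 0.06842439435360836
jaw at -15.57173880361153 turn about world z 0.17173880361153238 q6 [-0.1666 -0.079   2.0302  0.      1.191   0.1051]
rotvec tool deg [ 0.0389 -0.1717  0.0029]
shift, present axes [0.0003 0.1892 0.0005] after turn [0.0003 0.1892 0.0003]
[[ 0.5311 -0.055   0.009 ]
 [ 0.4376 -0.0285  0.009 ]
 [ 0.4715  0.0948  0.009 ]
 [ 0.5656  0.0683  0.009 ]] [0.5015 0.0199 0.009 ]
mat [0.5017 0.018  0.004 ]
blue [ 0.6336 -0.2703  0.065 ]
```

View pics/f_y_scene.png

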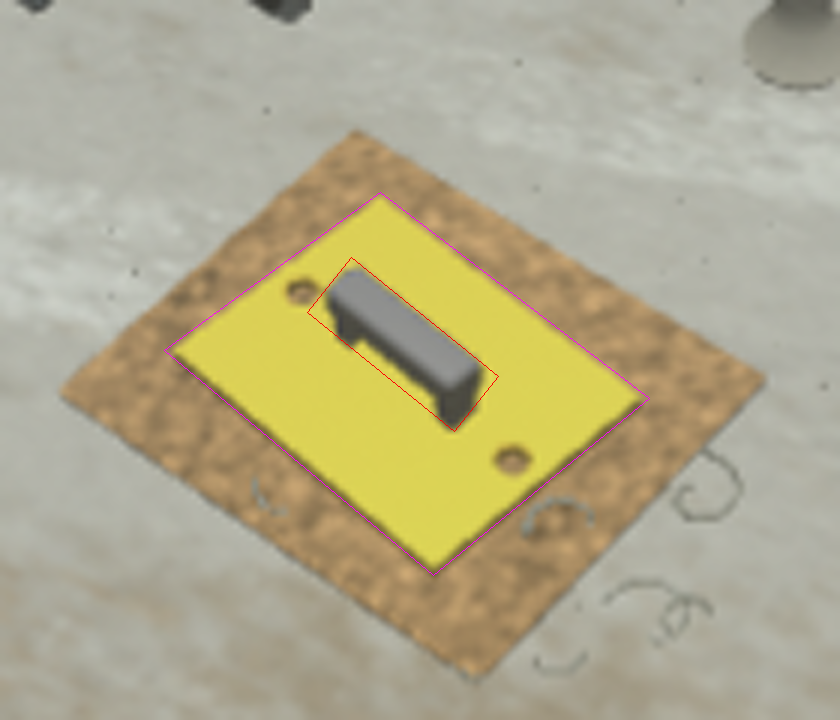

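View pics/c6.png

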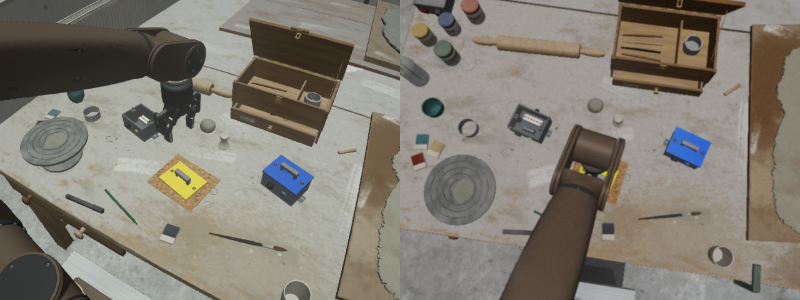

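The cover lies flat on the mat, about 2 mm off centre. The blue cover hasn't moved and the arm is clear. Handing in.

```bash
python3 -c "
from workcell import env
print(env.hand_in())"
```

```text
the job is handed in; nothing more can be done
None
```

The yellow cover is off the control box and lying flat, right way up, in the middle of the cork mat. I handed the job in at about 14 s of the 37 s allowed; no verdict is reported.

- **What I did:** I gripped the handle bar at 40 N and lifted the cover straight off its pins. I then carried it level to the mat, lowered it until the wrist force showed contact (-1.4 N to +2.4 N), let go and backed off 0.19 m.
- **Last checks:** In the scene view the cover's centre is about 2 mm from the mat's centre. The arm blocked the top view of the mat, so this comes from one camera only. The blue cover reads within 0.1 mm of its starting place, and nothing is touching the gripper.
- **Disagreements:** Two-view heights read about 2–3 mm higher than the text gives: the plate's upper face at 67 mm against 65 mm, and the mat at 7 mm against 4 mm. The calibration is given as good to about 2 mm. I used the text's heights for the grip and the lowering, and contact with the mat came within about 0.1 mm of the height they predicted.

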